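Snap the lid of a filled medicine tray shut

TASK

Snap the medicine tray's lid shut: starting at the end of the rail with the green dot, trace the row of blue snaps with the fingertips, round the corner to the white dot, pressing all seven fully down one after another in that order. Press gently, only with the fingers, and do not lift or shift the bottles, cups and jar standing around.

Things in the scene. Friction and masses are not known exactly. Their poses are not given: they have to be found in the camera images.
- tray: White medicine tray, fixed to the table, 250 mm along its x, 330 mm along its y, with a clear lid in a grey rim, rounded corners. The flat lid and rim are 62 mm above the table. Origin: centre of the underside; x away from the robot, y left, z up (yaw within 0.35). Seven blue snaps, 46 mm apart, run on the rim along the near edge and round the corner at -x, -y. The cups under the lid are out of reach.
- snap1 (a joint): How far snap 1 of 7 is pressed down, in m: 0 to 0.001 (raised) at the start, at most 0.009 (stop). It slides straight down against about 2 N of friction and stays where it is left; no spring.
- snap1_top (a point): Middle of the flat top of snap 1, moving with it: a blue hump 40 mm long along the rail, 18 mm wide, 11 mm above the lid when raised, 2 mm when fully down; flat for 10 mm on top, sloping at 31 degrees to 2 mm above the lid at both ends, so a fingertip can slide on to the next. In the tray's frame at x -95, y 86 mm, its length turned -90 degrees from x.
- snap2 (a joint): How far snap 2 of 7 is pressed down, in m: 0 to 0.001 (raised) at the start, at most 0.009 (stop). It slides straight down against about 2 N of friction and stays where it is left; no spring.
- snap2_top (a point): Middle of the flat top of snap 2, moving with it: a blue hump 40 mm long along the rail, 18 mm wide, 11 mm above the lid when raised, 2 mm when fully down; flat for 10 mm on top, sloping at 31 degrees to 2 mm above the lid at both ends, so a fingertip can slide on to the next. In the tray's frame at x -95, y 40 mm, its length turned -90 degrees from x.
- snap3 (a joint): How far snap 3 of 7 is pressed down, in m: 0 to 0.001 (raised) at the start, at most 0.009 (stop). It slides straight down against about 2 N of friction and stays where it is left; no spring.
- snap3_top (a point): Middle of the flat top of snap 3, moving with it: a blue hump 40 mm long along the rail, 18 mm wide, 11 mm above the lid when raised, 2 mm when fully down; flat for 10 mm on top, sloping at 31 degrees to 2 mm above the lid at both ends, so a fingertip can slide on to the next. In the tray's frame at x -95, y -6 mm, its length turned -90 degrees from x.
- snap4 (a joint): How far snap 4 of 7 is pressed down, in m: 0 to 0.001 (raised) at the start, at most 0.009 (stop). It slides straight down against about 2 N of friction and stays where it is left; no spring.
- snap4_top (a point): Middle of the flat top of snap 4, moving with it: a blue hump 40 mm long along the rail, 18 mm wide, 11 mm above the lid when raised, 2 mm when fully down; flat for 10 mm on top, sloping at 31 degrees to 2 mm above the lid at both ends, so a fingertip can slide on to the next. In the tray's frame at x -95, y -52 mm, its length turned -90 degrees from x.
- snap5 (a joint): How far snap 5 of 7 is pressed down, in m: 0 to 0.001 (raised) at the start, at most 0.009 (stop). It slides straight down against about 2 N of friction and stays where it is left; no spring.
- snap5_top (a point): Middle of the flat top of snap 5, moving with it: a blue hump 40 mm long along the rail, 18 mm wide, 11 mm above the lid when raised, 2 mm when fully down; flat for 10 mm on top, sloping at 31 degrees to 2 mm above the lid at both ends, so a fingertip can slide on to the next. In the tray's frame at x -91, y -97 mm, its length turned -68 degrees from x.
- snap6 (a joint): How far snap 6 of 7 is pressed down, in m: 0 to 0.001 (raised) at the start, at most 0.009 (stop). It slides straight down against about 2 N of friction and stays where it is left; no spring.
- snap6_top (a point): Middle of the flat top of snap 6, moving with it: a blue hump 40 mm long along the rail, 18 mm wide, 11 mm above the lid when raised, 2 mm when fully down; flat for 10 mm on top, sloping at 31 degrees to 2 mm above the lid at both ends, so a fingertip can slide on to the next. In the tray's frame at x -60, y -130 mm, its length turned -24 degrees from x.
- snap7 (a joint): How far snap 7 of 7 is pressed down, in m: 0 to 0.001 (raised) at the start, at most 0.009 (stop). It slides straight down against about 2 N of friction and stays where it is left; no spring.
- snap7_top (a point): Middle of the flat top of snap 7, moving with it: a blue hump 40 mm long along the rail, 18 mm wide, 11 mm above the lid when raised, 2 mm when fully down; flat for 10 mm on top, sloping at 31 degrees to 2 mm above the lid at both ends, so a fingertip can slide on to the next. In the tray's frame at x -14, y -135 mm, its length turned 0 degrees from x.
- green_dot: Green sticker, 18 mm across, 1.5 mm thick, flat on the rim 33 mm beyond one end of the row: next to snap 1 (tray frame x -95, y 119 mm) or next to snap 7 (x 19, y -135 mm). It marks the end to start from. Origin: centre of its underside.
- white_dot: White sticker of the same size at the other end of the row, where the tracing finishes. Origin: centre of its underside.
- dropper: Brown glass dropper bottle, 32 mm across and 50 mm tall, standing on the lid; origin at the centre of its underside. Loose; not part of the job.
- lid_cup: Empty blue medicine cup, 30 mm across and 40 mm tall, standing on the lid; origin at the centre of its underside. Loose; not part of the job.
- green_cup: Empty green medicine cup, 30 mm across and 40 mm tall, upright; origin at the centre of its underside. Loose; not part of the job. On the table left of the tray.
- blue_cup: Empty blue medicine cup, 30 mm across and 40 mm tall, upright; origin at the centre of its underside. Loose; not part of the job. On the table left of the tray.
- jar: White tablet jar with a blue lid, 56 mm across and 75 mm tall, on the table right of the tray; origin at the centre of its underside. Loose; not part of the job.
- syrup: Brown bottle with a white cap, 54 mm across and 120 mm tall, on the table right of the tray; origin at the centre of its underside. Loose; not part of the job.
Mind the look-alikes: they are no part of the job. There is more than one size of the syrup; the one meant has the size given above.

How it is judged (in metres and radians):
On the way, in this order (a step that is already met when the one before it is completed fails the run):
1. the first snap counted from the green dot is pressed down by more than 5 mm (((y of green_dot in the frame of tray above 0 m and value of joint snap1 above 0.005 m) or (y of green_dot in the frame of tray below 0 m and value of joint snap7 above 0.005 m))), for 0.05 s.
2. the second snap counted from the green dot is pressed down by more than 5 mm (((y of green_dot in the frame of tray above 0 m and value of joint snap2 above 0.005 m) or (y of green_dot in the frame of tray below 0 m and value of joint snap6 above 0.005 m))), for 0.05 s.
3. the third snap counted from the green dot is pressed down by more than 5 mm (((y of green_dot in the frame of tray above 0 m and value of joint snap3 above 0.005 m) or (y of green_dot in the frame of tray below 0 m and value of joint snap5 above 0.005 m))), for 0.05 s.
4. the fourth snap counted from the green dot is pressed down by more than 5 mm (((y of green_dot in the frame of tray above 0 m and value of joint snap4 above 0.005 m) or (y of green_dot in the frame of tray below 0 m and value of joint snap4 above 0.005 m))), for 0.05 s.
5. the fifth snap counted from the green dot is pressed down by more than 5 mm (((y of green_dot in the frame of tray above 0 m and value of joint snap5 above 0.005 m) or (y of green_dot in the frame of tray below 0 m and value of joint snap3 above 0.005 m))), for 0.05 s.
6. the sixth snap counted from the green dot is pressed down by more than 5 mm (((y of green_dot in the frame of tray above 0 m and value of joint snap6 above 0.005 m) or (y of green_dot in the frame of tray below 0 m and value of joint snap2 above 0.005 m))), for 0.05 s.
7. the last snap counted from the green dot is pressed down by more than 5 mm (((y of green_dot in the frame of tray above 0 m and value of joint snap7 above 0.005 m) or (y of green_dot in the frame of tray below 0 m and value of joint snap1 above 0.005 m))), for 0.05 s.
At the end, for the whole second after the job is handed in: All seven snaps are pressed down by more than 5 mm of their 9 mm, and every bottle, cup and jar stands upright within 20 mm of where it was (value of joint each of snap1, snap2, snap3, snap4, snap5, snap6, snap7 above 0.005 m and distance of each of dropper, lid_cup, green_cup, blue_cup, jar, syrup from where it was at the start of the episode below 0.02 m and angle between each of dropper, lid_cup, green_cup, blue_cup, jar, syrup's own z axis and vertical below 0.2 rad and linear speed of each of dropper, lid_cup, green_cup, blue_cup, jar, syrup below 0.02 m/s); the robot touches nothing.
It fails at once if a bottle, cup or jar is moved more than 20 mm, lifted or tipped over (distance of any of dropper, lid_cup, green_cup, blue_cup, jar, syrup from where it was at the start of the episode above 0.02 m or angle between any of dropper, lid_cup, green_cup, blue_cup, jar, syrup's own z axis and vertical above 0.4 rad).
It fails at once if the tray, its lid or a snap is pressed or pushed with more than 35 N by the fingers, or with more than 5 N by another part of the arm (contact force between the fingers and tray above 35 N or contact force between the arm and tray above 5 N).
It also fails if it takes over 43 s, if anything falls off the work surface, if the arm or the gripper's body presses on something with over 40 N, if the wrist force passes 120 N, or if a joint passes its speed limit or range.

ROBOT

A 6-joint arm with a two-finger parallel gripper is mounted at the origin on the work surface. World frame = base frame: x ahead of the robot, y to its left, z up, the work surface at z = 0. Lengths are in m, angles in degrees, forces in N, time in s.
With the tool pointing down it reaches from about 0.375 to 0.9 m from the base axis. Payload 3.1 kg.
Tool frame: the origin (TCP) lies midway between the tips of the shut fingers; the grasp point (between the pads) lies bot.pinch_z behind it (bot.pinch_z is the distance from the TCP to the grasp point, in m); z points along the fingers, y is the direction in which the jaws open and shut (so a half turn about z gives the same grasp; the last joint's range is limited). The gripper opens to 87 mm and grips with 3 to 60 N. Pads are 19 mm wide; open, the fingers measure 117 mm over their backs; the gripper's body (75 mm by 190 mm) begins 51 mm behind the grasp point.
Start: joints at [66.377, 30.224, 82.088, -0, 67.689, -10.227], TCP at [0.145, 0.608, 0.199] pointing down, gripper open.
Joint ranges: [-176.69, 176.69], [-43.24, 126.21], [12.49, 139.97], [-82, 262], [0, 151.66], [-163.58, 163.58]. Speed limits (degrees/s): [159.86, 159.86, 180, 180, 180, 180].

INTERFACE

Orientations are given as a 3x3 rotation matrix whose columns are the frame's x, y, z axes.
In Python, from rig import bot gives the robot as it stands.
- The arm moves only by the tool apply_moves, never from a script. Its argument "motion" is text: rows parted by semicolons, each of 7 numbers parted by spaces: the shift along the tool's x, y, z in m, then the turn, a rotation vector about the tool's x, y, z in degrees, then the finger opening in m, from 0 to 0.087. A call has exactly 8 rows; each row is the pose to reach, as a shift and turn from the pose commanded when the call began, along the tool's axes at that moment; what a row does not reach only later rows make up. A row lasts 1/8 s, in which the tool goes at most 62.5 mm and 10.7 degrees, less where a joint would pass 70% of its speed; a pose out of reach is approached as far as the arm can. A call with a gripper value outside its range is refused whole. The fingers move at their own pace and stop on an object; the grip force is fixed at half the most. Time passes only in rows, so rows that repeat a pose let the fingers close, or fill a call up. It gives the time, the measured TCP pose, the force and the opening at its end, in the units of the state.
- bot.read_state(): the state, without advancing time (a new reading comes with each control period).
- bot.capture(name): name is "scene" or "top"; returns the picture (480x640x3 uint8, red, green, blue); there is no depth.
- bot.get_calibration(name): a dict with "fx", "fy", "cx", "cy" (pixels), "rvec" (rotation vector, rad) and "tvec" (3), from world to camera coordinates, as OpenCV has them. Camera axes: x right, y down, z forward; pixel columns grow to the right and rows downward; lengths in m; the calibration is good to about 2 mm. A picture is of the moment at which its call begins. get_calibration takes no time and is no camera call.
- bot.hand_in(): hands the job in, once; it reports no verdict.
Trained networks look in the newest picture that a camera, given by its name, has taken for a name from the list of things; names that differ only in an ending like _2 or _b are one class to them, and where a whole thing is asked for, a point or a joint stands for the part that bears it (a point fixed in the world has none). Each returns a list of dicts, best first, with "p" (0 to 1); they miss things now and then, are a little off and sometimes report something else, mostly with a low value. They report only what shows in the picture. A call takes as long as a camera call. They do not tell look-alikes from the thing itself.
- bot.find_in(name, camera): "point" ([x, y, z] in m, in world coordinates, good to about 4 mm: the middle of the surface that is visible of it).
The state is a dict: "time_s": time; "joint_positions": joint angles; "qvel": joint speeds; "tau": joint torques, N m; "position": TCP position; "tcp_rot": TCP orientation; "force": force on the tool from outside, world axes, zero at the start; "moment": the same for the moment, N m; "opening": opening from 0.0 (shut) to 1.0 (fully open).
Only numpy, scipy, OpenCV 4.12 (cv2) and the standard library are available. Lean on these libraries where they do the work, as an engineer would, in place of code of your own. Each camera call takes 0.05 s, during which the arm holds its last target.

## Working session

There is one attempt and no reset: what is moved stays moved. The work goes in short steps, Python scripts to look and compute and a tool call to move; the robot and the scene stay as the last step left them, time stands still between calls to the robot, and variables do not carry over. Pictures are saved under pics/ and viewed, and the job is handed in when it is done.

Besides the shell and the picture viewer there is one more tool, called after "Emit:" in YAML: its name, and indented under it one key for each argument. apply_moves: Moves the arm, as the interface text tells. Its arguments: {"type":"object","properties":{"motion":{"type":"string"}},"required":["motion"]}

```bash
mkdir -p pics; ls; python3 - <<'E'
from rig import bot
import cv2
for n in("scene","top"):
    im=bot.capture(n); cv2.imwrite(f"pics/{n}0.png",im[:,:,::-1]); c=bot.get_calibration(n); print(n,c)
print(bot.read_state(), bot.pinch_z)
E
```

```text
pics
scene {'fx': 468.8364748581607, 'fy': 468.8364748581607, 'cx': 317.5378778625036, 'cy': 235.47814432245005, 'rvec': array([ 1.59587404,  1.92933804, -0.82290109]), 'tvec': array([ 0.07530902, -0.28421784,  1.40021872])}
top {'fx': 436.3615366895081, 'fy': 436.3615366895081, 'cx': 313.1884438211192, 'cy': 238.00441408110072, 'rvec': array([ 2.12360378, -2.1774583 ,  0.12567015]), 'tvec': array([0.00758354, 0.53025591, 0.98024387])}
{'time_s': 0.1, 'joint_positions': array([ 6.63752537e+01,  3.02756102e+01,  8.21474789e+01,  8.65409724e-04,
        6.76888600e+01, -1.02281001e+01]), 'qvel': array([ 0.03681677, -0.21765146, -0.20261458,  0.05369653, -0.04561899,
        0.08856673]), 'tau': array([ 8.95746871e-05, -4.40987170e+01, -1.77152002e+01,  6.34907233e-02,
        5.34442754e-02, -3.60766717e-05]), 'position': array([0.14450222, 0.60735926, 0.19795709]), 'tcp_rot': array([[-9.72787966e-01,  2.31695790e-01, -7.95809316e-04],
       [ 2.31696876e-01,  9.72786396e-01, -1.78452442e-03],
       [ 3.60685681e-04, -1.92035041e-03, -9.99998091e-01]]), 'force': array([-0.34049101, -0.64752838, -1.14934271]), 'moment': array([0.04368488, 0.00686758, 0.01311714]), 'opening': 1.002629504737807} 0.0187
```

View pics/scene0.png

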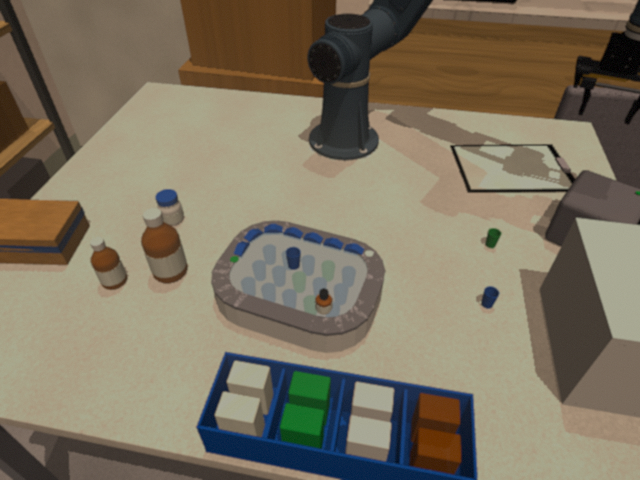

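View pics/top0.png

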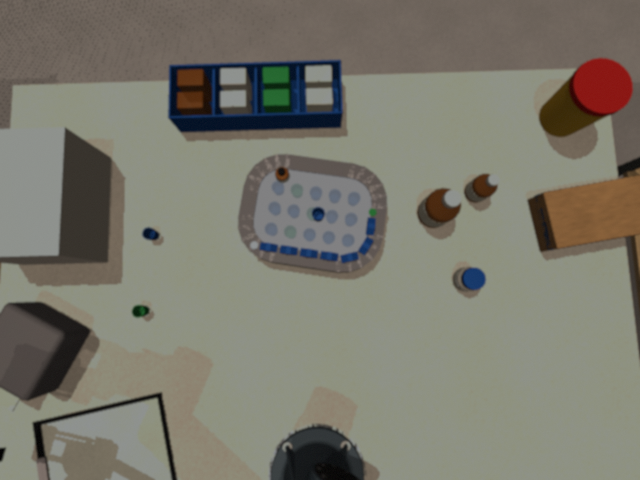

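The green dot is beside snap 7 (top view, about 373,212) and the white dot is beside snap 1 (254,245), so the order is snap 7 to snap 1. Next I'll fit the tray pose.

```bash
cat > h.py <<'E'
import numpy as np,cv2
SN=np.array([[-95,86],[-95,40],[-95,-6],[-95,-52],[-91,-97],[-60,-130],[-14,-135]])/1000.
G=np.array([19,-135])/1000.;W=np.array([-95,119])/1000.
ang=[-90,-90,-90,-90,-68,-24,0]
def proj(c,P): return cv2.projectPoints(np.array(P,float).reshape(-1,1,3),c['rvec'],c['tvec'],np.array([[c['fx'],0,c['cx']],[0,c['fy'],c['cy']],[0,0,1.]]),None)[0][:,0]
def tw(p,xy,z):
    xy=np.atleast_2d(xy);c,s=np.cos(p[2]),np.sin(p[2])
    return np.c_[xy@np.array([[c,s],[-s,c]])+p[:2],np.full(len(xy),z)]
E
python3 - <<'E'
from rig import bot
from h import *
from scipy.optimize import least_squares
pts=[]
for n in ("scene","top"):
    bot.capture(n)
    for k in range(1,8):
        print(n,k,[(np.round(d['point'],3),round(d['p'],2)) for d in bot.find_in(f"snap{k}_top",n)][:8]) if k==7 else None
    for k in("green_dot","white_dot","tray","dropper","lid_cup","jar","syrup"):
        print(n,k,[(np.round(d['point'],3),round(d['p'],2)) for d in bot.find_in(k,n)][:8])
for n in("scene","top"):
    im=cv2.imread(f"pics/{n}0.png")
    hsv=cv2.cvtColor(im,cv2.COLOR_BGR2HSV)
    m=cv2.inRange(hsv,(100,130,60),(125,255,255))
    k,l,st,ce=cv2.connectedComponentsWithStats(m)
    for s,c in zip(st[1:],ce[1:]):
        if s[4]>15: print(n,c.round(1),s[4])
    m=cv2.inRange(hsv,(50,130,60),(75,255,255))
    k,l,st,ce=cv2.connectedComponentsWithStats(m)
    for s,c in zip(st[1:],ce[1:]):
        if s[4]>8: print(n,"green",c.round(1),s[4])
    x,y=(300,270) if n=="scene" else (313,215)
    cv2.imwrite(f"pics/{n}c.png",cv2.resize(im[y-75:y+75,x-100:x+100],None,fx=4,fy=4,interpolation=cv2.INTER_CUBIC))
E
```

```text
scene 7 [(array([ 0.558, -0.132,  0.071]), 0.67), (array([0.498, 0.005, 0.068]), 0.66)]
scene green_dot []
scene white_dot [(array([0.513, 0.095, 0.067]), 0.47), (array([ 0.557, -0.134,  0.069]), 0.25)]
scene tray [(array([0.623, 0.01 , 0.063]), 0.86)]
scene dropper [(array([0.684, 0.064, 0.094]), 0.74), (array([0.505, 0.05 , 0.065]), 0.57)]
scene lid_cup [(array([ 0.581, -0.014,  0.086]), 0.62)]
scene jar [(array([ 0.447, -0.342,  0.054]), 0.58)]
scene syrup [(array([ 0.646, -0.386,  0.067]), 0.65), (array([ 0.609, -0.274,  0.094]), 0.6), (array([0.5  , 0.008, 0.067]), 0.16)]
top 7 []
top green_dot [(array([0.5  , 0.049, 0.071]), 0.31)]
top white_dot [(array([0.515, 0.125, 0.059]), 0.53)]
top tray [(array([ 0.583, -0.005,  0.063]), 0.9)]
top dropper [(array([0.666, 0.055, 0.093]), 0.59)]
top lid_cup [(array([ 0.482, -0.087,  0.072]), 0.46), (array([ 0.576, -0.016,  0.078]), 0.42)]
top jar [(array([ 0.426, -0.348,  0.073]), 0.91)]
top syrup [(array([ 0.627, -0.385,  0.078]), 0.96), (array([ 0.578, -0.28 ,  0.115]), 0.8)]
scene [165.9 195.8] 187
scene [273.  228.1] 91
scene [293.8 231.8] 94
scene [251.8 234.1] 86
scene [313.5 237. ] 96
scene [333.5 242.4] 102
scene [240.2 248.1] 95
scene [354.4 248. ] 100
scene [293.3 256.1] 131
scene [489.8 296.1] 152
scene [330.8 431.1] 11029
scene green [637.7 192.8] 10
scene green [493.1 236.8] 115
scene green [233.9 258.7] 27
scene green [305.3 408.8] 2804
top [270.8  94.9] 1794
top [318.  215.3] 67
top [370.6 225.9] 104
top [151.9 234. ] 33
top [365.5 245.6] 106
top [268.  246.9] 101
top [288.3 250. ] 102
top [308.3 252.9] 104
top [328.6 255.9] 101
top [349.2 257.1] 102
top [473.2 278.4] 355
top green [275.1  74.7] 438
top green [276.  97.] 444
top green [372.2 212. ] 23
top green [142.  310.6] 34
```

```bash
python3 -c "
from rig import bot;print([a for a in dir(bot) if a[0]!='_'])"
```

```text
['PlanningError', 'capture', 'find_in', 'get_calibration', 'hand_in', 'pinch_z', 'read_state']
```

```bash
cat >> h.py <<'E'
OBS={'scene':[[354.4,248],[333.5,242.4],[313.5,237],[293.8,231.8],[273,228.1],[251.8,234.1],[240.2,248.1],[233.9,258.7]],
'top':[[268,246.9],[288.3,250],[308.3,252.9],[328.6,255.9],[349.2,257.1],[365.5,245.6],[370.6,225.9],[372.2,212]]}
E
python3 - <<'E'
from rig import bot
from h import *
from scipy.optimize import least_squares
C={n:bot.get_calibration(n) for n in OBS}
def res(p,ns):
    r=[]
    for n in ns:
        P=np.r_[tw(p,SN,.062+.006),tw(p,G,.0635)]
        r.append((proj(C[n],P)-OBS[n]))
    return np.array(r)
for ns in(["scene"],["top"],["scene","top"]):
    s=least_squares(lambda p:res(p,ns).ravel(),[.6,0,0]); r=res(s.x,ns)
    print(ns,s.x.round(4),np.degrees(s.x[2]).round(2),np.sqrt((r**2).mean()).round(2)); print(r.round(1).tolist())
p=s.x
print(tw(p,SN,.073).round(4)); print(tw(p,np.array([G,W]),.06).round(4))
print(bot.read_state()['time_s'])
E
```

```text
['scene'] [ 0.5891 -0.0029 -0.1694] -9.7 0.63
[[[-0.5, -0.1], [-0.4, 0.1], [-0.8, 0.2], [-0.9, 0.2], [0.1, 0.1], [1.3, -0.4], [1.0, -0.7], [0.1, 0.9]]]
['top'] [ 0.5872 -0.0051 -0.1733] -9.93 0.1
[[[-0.1, 0.0], [-0.2, -0.1], [0.1, 0.0], [0.2, 0.1], [-0.1, 0.0], [0.1, 0.0], [-0.1, -0.0], [0.0, -0.1]]]
['scene', 'top'] [ 0.5878 -0.0041 -0.172 ] -9.85 0.59
[[[-0.9, -0.5], [-0.8, -0.3], [-1.1, -0.3], [-1.2, -0.3], [-0.1, -0.4], [1.1, -0.9], [0.7, -1.3], [-0.2, 0.3]], [[-0.5, -0.2], [-0.5, -0.3], [-0.2, -0.2], [-0.2, -0.2], [-0.5, -0.3], [-0.3, -0.3], [-0.5, -0.4], [-0.4, -0.4]]]
[[ 0.5089  0.0969  0.073 ]
 [ 0.501   0.0516  0.073 ]
 [ 0.4932  0.0062  0.073 ]
 [ 0.4853 -0.0391  0.073 ]
 [ 0.4815 -0.0841  0.073 ]
 [ 0.5064 -0.1219  0.073 ]
 [ 0.5509 -0.1347  0.073 ]]
[[ 0.5834 -0.1404  0.06  ]
 [ 0.5146  0.1294  0.06  ]]
1.0
```

View pics/topc.png

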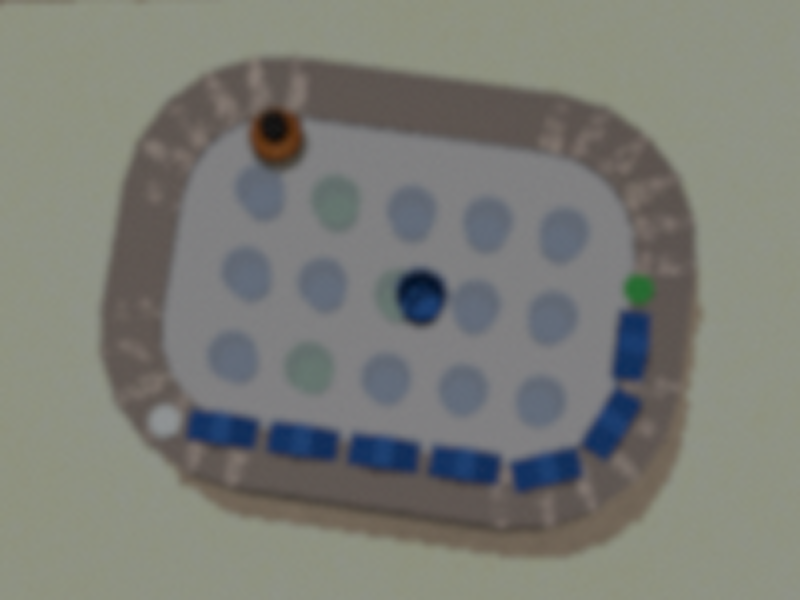

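View pics/scenec.png

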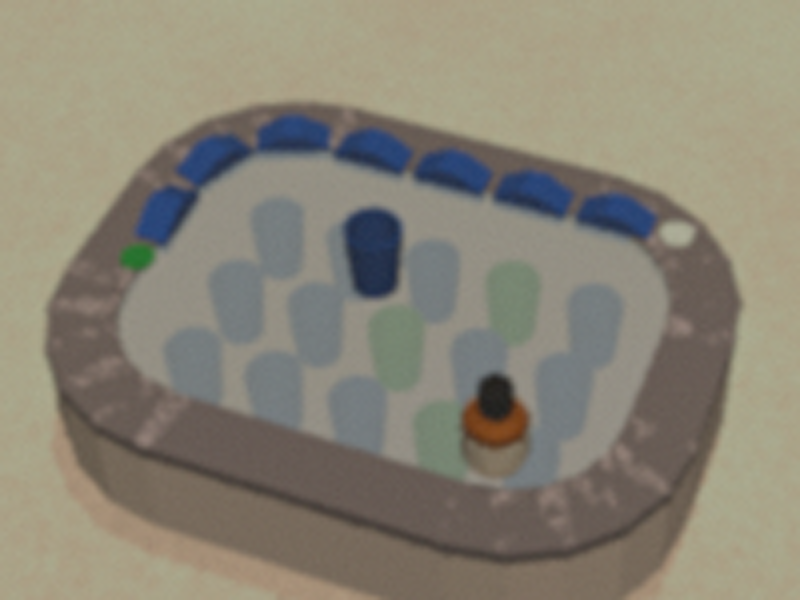

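```bash
python3 - <<'E'
from rig import bot
from h import *
for n in OBS:
    c=bot.get_calibration(n)
    print(n,proj(c,[[.145,.608,.2],[.145,.608,0],[.25,.5,.2],[.3,.32,.2],[.2,.45,.2],[.3,.5,.1]]).round(0).tolist())
E
```

```text
scene [[599.0, 126.0], [567.0, 194.0], [557.0, 146.0], [473.0, 150.0], [530.0, 132.0], [545.0, 196.0]]
top [[-15.0, 442.0], [51.0, 413.0], [46.0, 382.0], [142.0, 352.0], [71.0, 409.0], [77.0, 348.0]]
```

Emit:
apply_moves:
  motion: "-0.007 -0.011 0 0 0 0 0; -0.022 -0.033 0 0 0 0 0; -0.039 -0.060 0 0 0 0 0; -0.057 -0.088 0 0 0 0 0; -0.075 -0.116 0 0 0 0 0; -0.092 -0.142 0 0 0 0 0; -0.107 -0.165 0 0 0 0 0; -0.121 -0.185 0 0 0 0 0"

```text
time_s: 2.0
position: [0.2197, 0.3981, 0.199]
tcp_rot: [[-0.973, 0.232, 0.0], [0.232, 0.973, -0.0], [-0.0, -0.0, -1.0]]
force: [0.4, -0.6, 0.1]
opening: 0.17
```

Emit:
apply_moves:
  motion: "-0.023 -0.024 0 0 0 0 0; -0.050 -0.051 0 0 0 0 0; -0.078 -0.078 0 0 0 0 0; -0.106 -0.106 0 0 0 0 0; -0.134 -0.134 0 0 0 0 0; -0.162 -0.162 0 0 0 0 0; -0.190 -0.190 0 0 0 0 0; -0.218 -0.218 0 0 0 0 0"

```text
time_s: 3.0
position: [0.3811, 0.1358, 0.1991]
tcp_rot: [[-0.973, 0.232, 0.0], [0.232, 0.973, -0.0], [-0.0, -0.0, -1.0]]
force: [1.1, -0.5, 1.2]
opening: 0.006
```

Emit:
apply_moves:
  motion: "-0.028 -0.028 0 0 0 0 0; -0.056 -0.056 0 0 0 0 0; -0.084 -0.084 0.01 0 0 0 0; -0.112 -0.112 0.02 0 0 0 0; -0.140 -0.140 0.035 0 0 0 0; -0.170 -0.170 0.05 0 0 0 0; -0.202 -0.200 0.08 0 0 0 0; -0.228 -0.226 0.1 0 0 0 0"

```text
time_s: 4.0
position: [0.5504, -0.1369, 0.0979]
tcp_rot: [[-0.973, 0.232, -0.001], [0.232, 0.973, 0.0], [0.001, -0.0, -1.0]]
force: [-0.9, 0.5, 0.2]
opening: 0.007
```

```bash
python3 - <<'E'
from rig import bot
from h import *
for n,x,y in(("scene",270,230),("top",330,230)):
    im=bot.capture(n)[:,:,::-1]
    cv2.imwrite(f"pics/{n}1.png",cv2.resize(im[y-75:y+75,x-100:x+100],None,fx=4,fy=4,interpolation=cv2.INTER_CUBIC))
print(bot.read_state()['position'])
E
```

```text
[ 0.55139873 -0.13885934  0.09694394]
```

View pics/scene1.png

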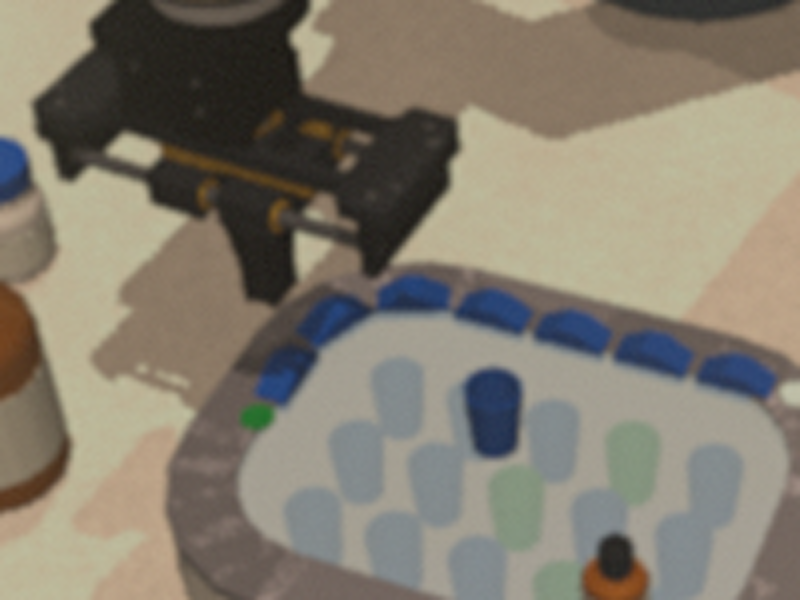

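View pics/top1.png

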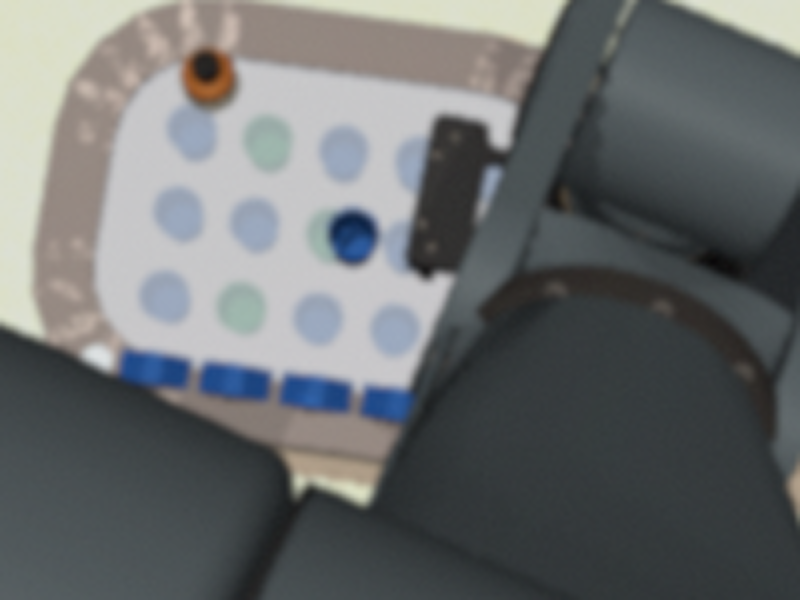

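```bash
python3 - <<'E'
from rig import bot
from h import *
c=bot.get_calibration("scene")
q=proj(c,[[.551,-.136,.098],[.551,-.139,.097]]); print((q-[170,155])*4)
s=bot.read_state();print(s['position'],s['qvel'].round(2),s['force'],s['time_s'])
E
```

```text
[[274.70847823 325.50416615]
 [269.31754566 326.14837052]]
[ 0.55139873 -0.13885934  0.09694394] [ 2.43 -3.08  3.33  1.36  3.12  1.22] [-0.02694364  0.69649874  0.35427918] 4.1
```

Emit:
apply_moves:
  motion: "0 0 0.005 0 0 0 0; 0 0 0.011 0 0 0 0; 0 0 0.016 0 0 0 0; 0 0 0.020 0 0 0 0; 0 0 0.023 0 0 0 0; 0 0 0.025 0 0 0 0; 0 0 0.026 0 0 0 0; 0 0 0.027 0 0 0 0"

```text
time_s: 5.1
position: [0.5507, -0.1353, 0.0718]
tcp_rot: [[-0.973, 0.232, 0.0], [0.232, 0.973, -0.0], [-0.0, -0.0, -1.0]]
force: [0.1, 0.2, 0.1]
opening: 0.003
```

Emit:
apply_moves:
  motion: "0 0 0.001 0 0 0 0; 0 0 0.002 0 0 0 0; 0 0 0.003 0 0 0 0; 0 0 0.004 0 0 0 0; 0 0 0.005 0 0 0 0; 0 0 0.006 0 0 0 0; 0 0 0.0065 0 0 0 0; 0 0 0.0065 0 0 0 0"

```text
time_s: 6.1
position: [0.5506, -0.1352, 0.0653]
tcp_rot: [[-0.973, 0.232, -0.0], [0.232, 0.973, 0.0], [0.0, 0.0, -1.0]]
force: [0.1, 0.3, -0.1]
opening: 0.006
```

Emit:
apply_moves:
  motion: "0 0 0.0003 0 0 0 0; 0 0 0.0006 0 0 0 0; 0 0 0.0009 0 0 0 0; 0 0 0.0012 0 0 0 0; 0 0 0.0014 0 0 0 0; 0 0 0.0014 0 0 0 0; 0 0 0.0014 0 0 0 0; 0 0 0.0014 0 0 0 0"

```text
time_s: 7.1
position: [0.5506, -0.1353, 0.064]
tcp_rot: [[-0.973, 0.232, 0.0], [0.232, 0.973, -0.0], [-0.0, 0.0, -1.0]]
force: [-0.1, -0.1, 0.2]
opening: 0.001
```

```bash
python3 - <<'E'
from rig import bot
from h import *
im=bot.capture("scene")[:,:,::-1];x,y=250,240
cv2.imwrite(f"pics/s2.png",cv2.resize(im[y-45:y+45,x-60:x+60],None,fx=6.6,fy=6.6,interpolation=cv2.INTER_CUBIC))
s=bot.read_state();print(s['position'],s['force'])
E
```

```text
[ 0.55061411 -0.13527116  0.06394827] [ 0.49311887 -0.49689275 -0.15342514]
```

View pics/s2.png

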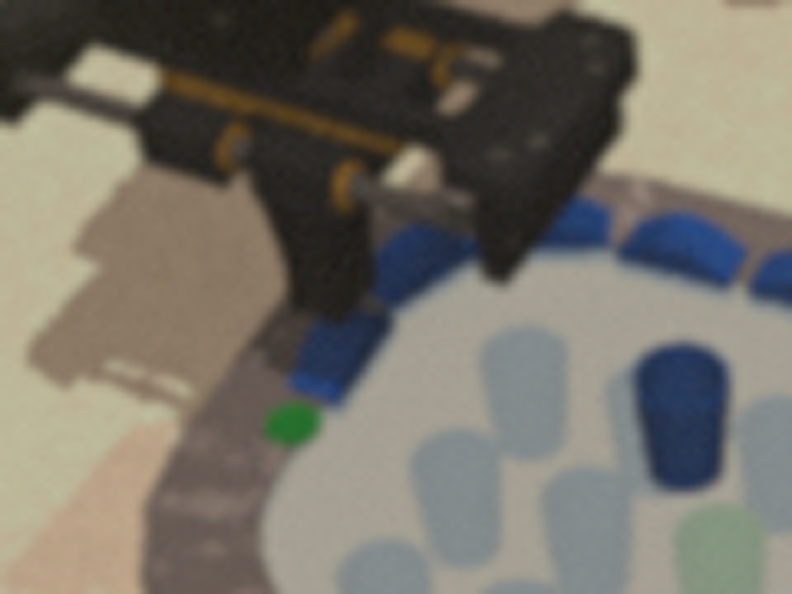

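```bash
python3 - <<'E'
from rig import bot
from h import *
c=bot.get_calibration("scene")
R=np.array([[-.9728,.2317,0],[.2317,.9728,0],[0,0,-1]])
P=np.array([.5506,-.1353,.064])
L=[[0,0,0],[.0095,.015,0],[.0095,-.015,0],[-.0095,.015,0],[-.0095,-.015,0],[0,0,-.010],[0,0,-.02],[0,0,-.07],[.0375,.095,-.07],[-.0375,.095,-.07],[-.0375,-.095,-.07]]
for l,q in zip(L,(proj(c,[P+R@np.array(l) for l in L])-[190,195])*6.6): print(l,q.round(0))
p=[.5878,-.0041,-.172]
print((proj(c,tw(p,SN,.073))-[190,195])*6.6)
im=cv2.imread('pics/s2.png')
E
```

```text
[0, 0, 0] [336. 350.]
[0.0095, 0.015, 0] [392. 344.]
[0.0095, -0.015, 0] [311. 317.]
[-0.0095, 0.015, 0] [362. 383.]
[-0.0095, -0.015, 0] [280. 355.]
[0, 0, -0.01] [333. 327.]
[0, 0, -0.02] [329. 305.]
[0, 0, -0.07] [310. 187.]
[0.0375, 0.095, -0.07] [647. 197.]
[-0.0375, 0.095, -0.07] [528. 359.]
[-0.0375, -0.095, -0.07] [-24. 176.]
[[1080.13457791  335.47862828]
 [ 942.41702933  299.45000284]
 [ 807.92556201  264.26536042]
 [ 676.5481302   229.89538847]
 [ 545.88443033  204.70722885]
 [ 413.71147148  240.82204913]
 [ 334.46264724  330.4480272 ]]
```

Emit:
apply_moves:
  motion: "0 0 0.0002 0 0 0 0; 0 0 0.0004 0 0 0 0; 0 0 0.0006 0 0 0 0; 0 0 0.0008 0 0 0 0; 0 0 0.001 0 0 0 0; 0 0 0.0012 0 0 0 0; 0 0 0.0014 0 0 0 0; 0 0 0.0016 0 0 0 0"

```text
time_s: 8.15
position: [0.5506, -0.1353, 0.0623]
tcp_rot: [[-0.973, 0.232, -0.0], [0.232, 0.973, 0.0], [0.0, -0.0, -1.0]]
force: [-0.2, -0.7, -0.3]
opening: 0.006
```

```bash
python3 - <<'E'
from rig import bot
from h import *
im=bot.capture("scene")[:,:,::-1]
cv2.imwrite(f"pics/s3.png",im)
im=bot.capture("top")[:,:,::-1]
cv2.imwrite(f"pics/t3.png",im)
s=bot.read_state();print(s['position'],s['force'])
E
```

```text
[ 0.55060392 -0.13523565  0.06233464] [-0.02089035 -0.14253935 -0.11861799]
```

View pics/s3.png

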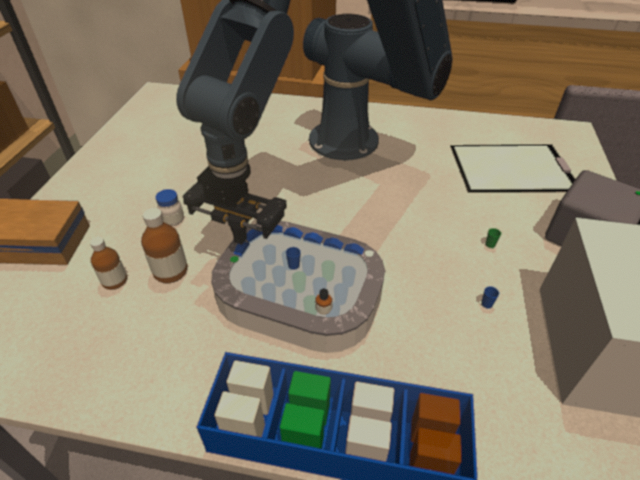

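View pics/t3.png

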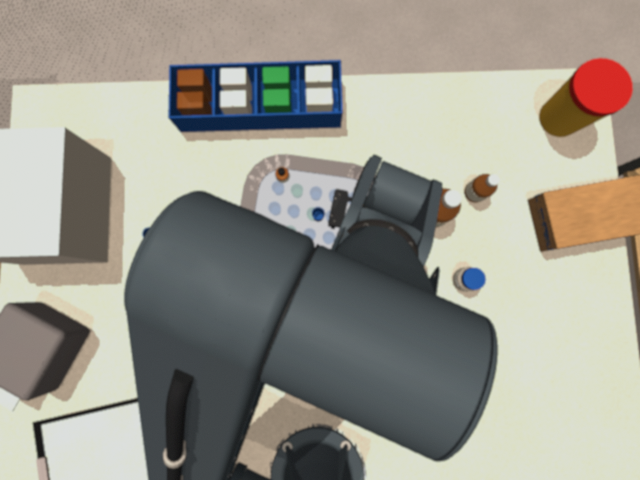

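```bash
python3 - <<'E'
from rig import bot
from h import *
R=np.array([[-.9728,.2317,0],[.2317,.9728,0],[0,0,-1]])
P=np.array([.5506,-.1353,.0623])
L=[[.0375,.095,-.07],[-.0375,.095,-.07],[.0375,.095,-.1],[-.0375,.095,-.1],[-.0375,.095,-.13],[-.0375,-.095,-.07],[-.0375,-.095,-.1]]
for n in OBS:
    c=bot.get_calibration(n)
    for l,q in zip(L,proj(c,[P+R@np.array(l) for l in L])): print(n,l,q.round(1))
    im=cv2.imread({'scene':'pics/s3.png','top':'pics/t3.png'}[n])
    x,y=(240,220) if n=='scene' else(340,215)
    cv2.imwrite(f"pics/{n}4.png",cv2.resize(im[y-50:y+50,x-65:x+65],None,fx=6,fy=6,interpolation=cv2.INTER_CUBIC))
    print('origin',x-65,y-50)
E
```

```text
scene [0.0375, 0.095, -0.07] [288.1 225.5]
scene [-0.0375, 0.095, -0.07] [270.1 250.1]
scene [0.0375, 0.095, -0.1] [287.4 214.2]
scene [-0.0375, 0.095, -0.1] [269.  238.7]
scene [-0.0375, 0.095, -0.13] [267.8 226.7]
scene [-0.0375, -0.095, -0.07] [186.5 222.3]
scene [-0.0375, -0.095, -0.1] [183.5 211. ]
origin 175 170
top [0.0375, 0.095, -0.07] [326.1 229. ]
top [-0.0375, 0.095, -0.07] [333.3 194.7]
top [0.0375, 0.095, -0.1] [326.4 226.8]
top [-0.0375, 0.095, -0.1] [333.8 191.4]
top [-0.0375, 0.095, -0.13] [334.4 187.9]
top [-0.0375, -0.095, -0.07] [421.8 212.9]
top [-0.0375, -0.095, -0.1] [425.2 210.2]
origin 275 165
```

View pics/scene4.png

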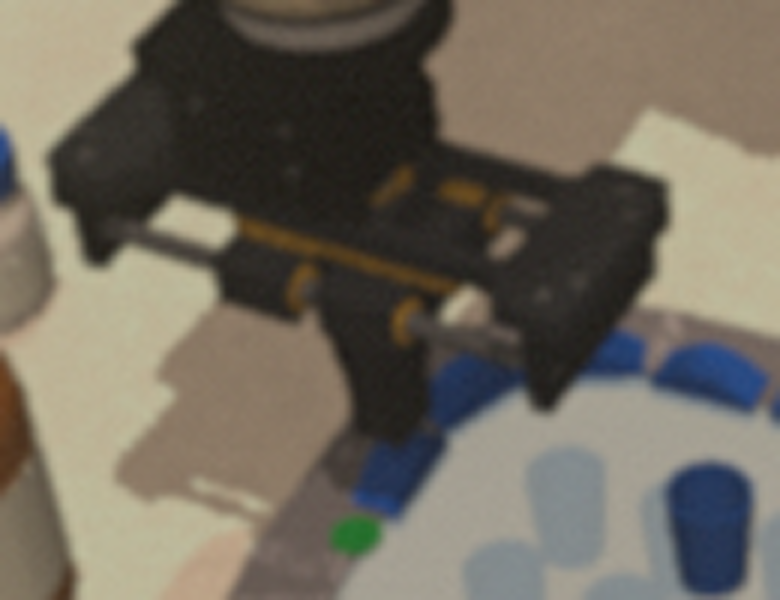

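View pics/top4.png

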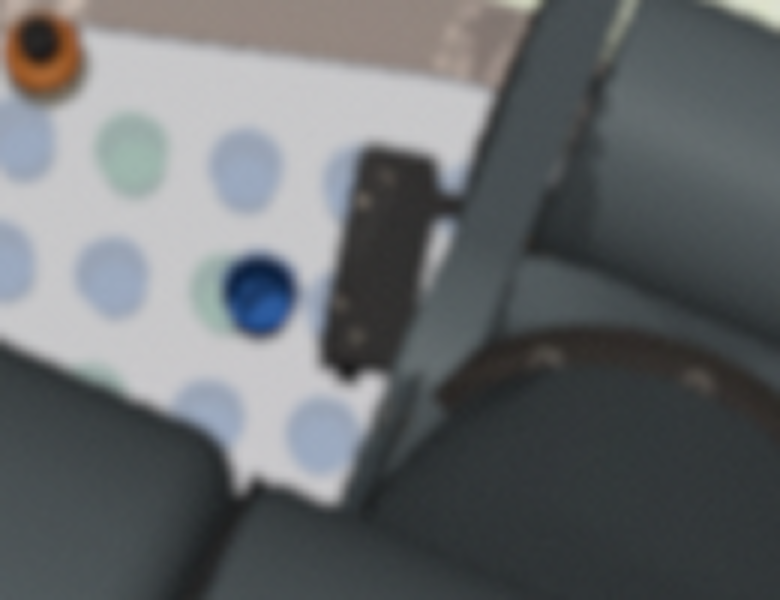

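Emit:
apply_moves:
  motion: "0 0 0.0005 0 0 0 0; 0 0 0.001 0 0 0 0; 0 0 0.0015 0 0 0 0; 0 0 0.002 0 0 0 0; 0 0 0.0025 0 0 0 0; 0 0 0.003 0 0 0 0; 0 0 0.0035 0 0 0 0; 0 0 0.004 0 0 0 0"

```text
time_s: 9.25
position: [0.5506, -0.1353, 0.0583]
tcp_rot: [[-0.973, 0.232, -0.0], [0.232, 0.973, -0.0], [0.0, -0.0, -1.0]]
force: [-0.0, -0.1, -0.3]
opening: 0.005
```

Emit:
apply_moves:
  motion: "0 0 0.001 0 0 0 0; 0 0 0.0018 0 0 0 0; 0 0 0.0025 0 0 0 0; 0 0 0.003 0 0 0 0; 0 0 0.0035 0 0 0 0; 0 0 0.004 0 0 0 0; 0 0 0.0045 0 0 0 0; 0 0 0.005 0 0 0 0"

```text
time_s: 10.25
position: [0.5506, -0.1353, 0.0533]
tcp_rot: [[-0.973, 0.232, 0.0], [0.232, 0.973, -0.0], [-0.0, -0.0, -1.0]]
force: [-0.2, -0.3, -0.8]
opening: 0.006
```

```bash
python3 - <<'E'
from rig import bot
from h import *
im=bot.capture("scene")[:,:,::-1]
cv2.imwrite(f"pics/s5.png",im)
x,y=240,220
cv2.imwrite("pics/s5c.png",cv2.resize(im[y-50:y+50,x-65:x+65],None,fx=6,fy=6,interpolation=cv2.INTER_CUBIC))
E
```

```text
(no output)
```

View pics/s5c.png

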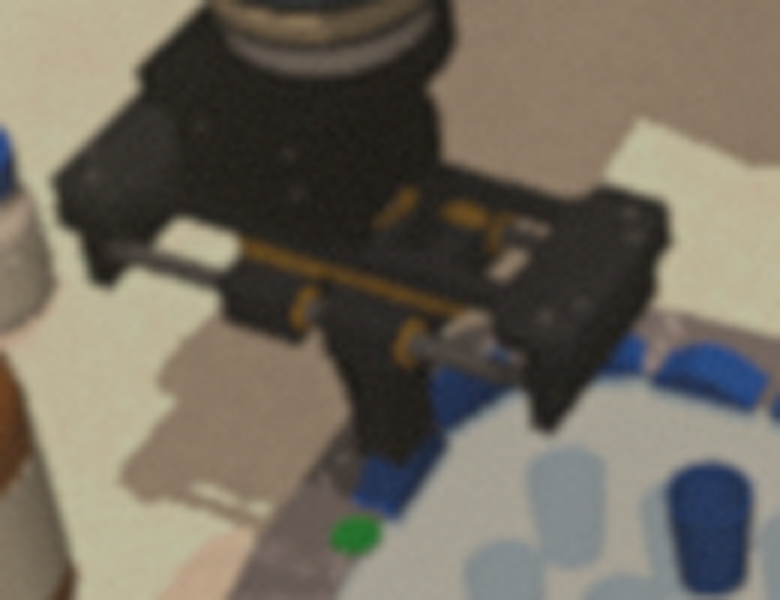

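Emit:
apply_moves:
  motion: "0 0 0.0008 0 0 0 0; 0 0 0.0016 0 0 0 0; 0 0 0.0024 0 0 0 0; 0 0 0.0032 0 0 0 0; 0 0 0.004 0 0 0 0; 0 0 0.0047 0 0 0 0; 0 0 0.0054 0 0 0 0; 0 0 0.006 0 0 0 0"

```text
time_s: 11.3
position: [0.5506, -0.1353, 0.0474]
tcp_rot: [[-0.973, 0.232, 0.0], [0.232, 0.973, -0.0], [-0.0, -0.0, -1.0]]
force: [-0.1, -0.0, 2.5]
opening: 0.007
```

Emit:
apply_moves:
  motion: "0 0 0.0006 0 0 0 0; 0 0 0.0012 0 0 0 0; 0 0 0.0018 0 0 0 0; 0 0 0.0024 0 0 0 0; 0 0 0.003 0 0 0 0; 0 0 0.0034 0 0 0 0; 0 0 0.0037 0 0 0 0; 0 0 0.004 0 0 0 0"

```text
time_s: 12.3
position: [0.5506, -0.1353, 0.0434]
tcp_rot: [[-0.973, 0.232, 0.0], [0.232, 0.973, -0.0], [-0.0, -0.0, -1.0]]
force: [-0.3, 0.5, 1.1]
opening: 0.004
```

Emit:
apply_moves:
  motion: "0 0 0.0004 0 0 0 0; 0 0 0.0008 0 0 0 0; 0 0 0.0012 0 0 0 0; 0 0 0.0016 0 0 0 0; 0 0 0.002 0 0 0 0; 0 0 0.0022 0 0 0 0; 0 0 0.0024 0 0 0 0; 0 0 0.0025 0 0 0 0"

```text
time_s: 13.3
position: [0.5506, -0.1353, 0.0408]
tcp_rot: [[-0.973, 0.232, -0.0], [0.232, 0.973, -0.0], [0.0, -0.0, -1.0]]
force: [-1.0, -0.7, 1.9]
opening: 0.006
```

```bash
python3 - <<'E'
from rig import bot
from h import *
im=bot.capture("scene")[:,:,::-1]
x,y=240,220
cv2.imwrite("pics/s6c.png",cv2.resize(im[y-50:y+50,x-65:x+65],None,fx=6,fy=6,interpolation=cv2.INTER_CUBIC))
E
```

```text
(no output)
```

View pics/s6c.png

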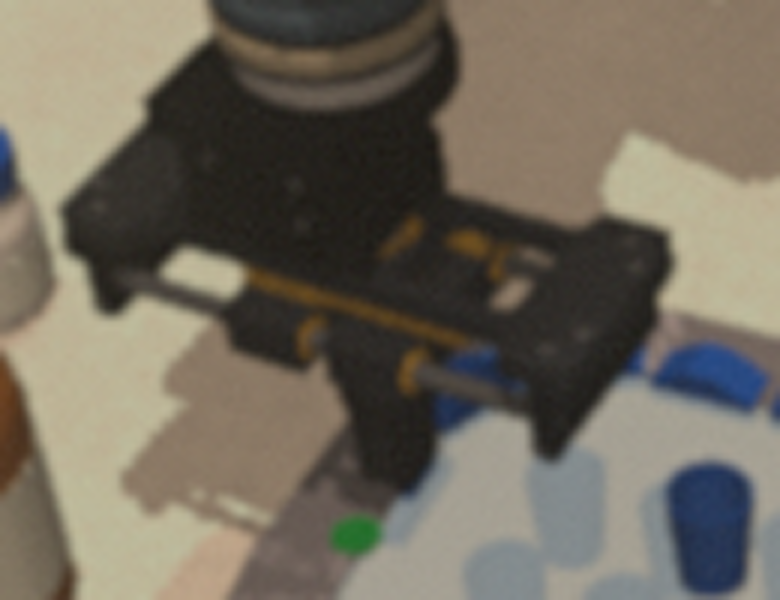

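Emit:
apply_moves:
  motion: "0 0 0.0002 0 0 0 0; 0 0 0.0004 0 0 0 0; 0 0 0.0006 0 0 0 0; 0 0 0.0008 0 0 0 0; 0 0 0.001 0 0 0 0; 0 0 0.0012 0 0 0 0; 0 0 0.0012 0 0 0 0; 0 0 0.0012 0 0 0 0"

```text
time_s: 14.35
position: [0.5507, -0.1353, 0.0406]
tcp_rot: [[-0.973, 0.232, 0.0], [0.232, 0.973, -0.0], [-0.0, -0.0, -1.0]]
force: [-1.8, 1.2, 8.3]
opening: 0.008
```

Emit:
apply_moves:
  motion: "0.001 0 -0.0014 0 0 0 0; 0.006 0 -0.0014 0 0 0 0; 0.013 0.001 -0.0014 0 0 0 0; 0.021 0.001 -0.0014 0 0 0 0; 0.029 0.001 -0.0014 0 0 0 0; 0.037 0.002 -0.0014 0 0 0 0; 0.043 0.002 -0.0014 0 0 0 0; 0.046 0.002 -0.0014 0 0 0 0"

```text
time_s: 15.35
position: [0.5083, -0.1235, 0.0421]
tcp_rot: [[-0.973, 0.231, 0.004], [0.231, 0.973, -0.002], [-0.005, -0.001, -1.0]]
force: [1.3, 0.4, 1.3]
opening: 0.004
```

```bash
python3 - <<'E'
from rig import bot
from h import *
im=bot.capture("scene")[:,:,::-1]
x,y=240,220
cv2.imwrite("pics/s7c.png",cv2.resize(im[y-50:y+50,x-65:x+65],None,fx=6,fy=6,interpolation=cv2.INTER_CUBIC))
E
```

```text
(no output)
```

View pics/s7c.png

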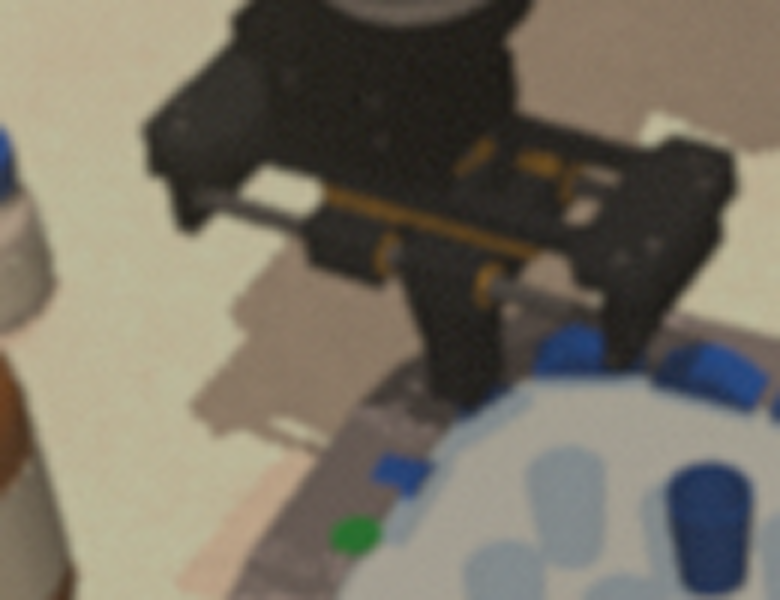

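Emit:
apply_moves:
  motion: "0.002 0.001 0 0 0 0 0; 0.006 0.005 0 0 0 0 0; 0.011 0.010 0 0 0 0 0; 0.017 0.015 0 0 0 0 0; 0.022 0.021 0 0 0 0 0; 0.027 0.026 0 0 0 0 0; 0.031 0.029 0 0 0 0 0; 0.033 0.031 0 0 0 0 0"

```text
time_s: 16.4
position: [0.4806, -0.0841, 0.0409]
tcp_rot: [[-0.973, 0.231, -0.001], [0.231, 0.973, 0.001], [0.001, 0.0, -1.0]]
force: [0.2, -0.7, 1.4]
opening: 0.005
```

```bash
python3 - <<'E'
from rig import bot
from h import *
im=bot.capture("scene")[:,:,::-1]
x,y=260,220
cv2.imwrite("pics/s8c.png",cv2.resize(im[y-50:y+50,x-65:x+65],None,fx=6,fy=6,interpolation=cv2.INTER_CUBIC))
s=bot.read_state();print(s['position'],s['force'])
E
```

```text
[ 0.48037343 -0.08391438  0.04088019] [0.35527187 0.65395794 1.63556167]
```

View pics/s8c.png

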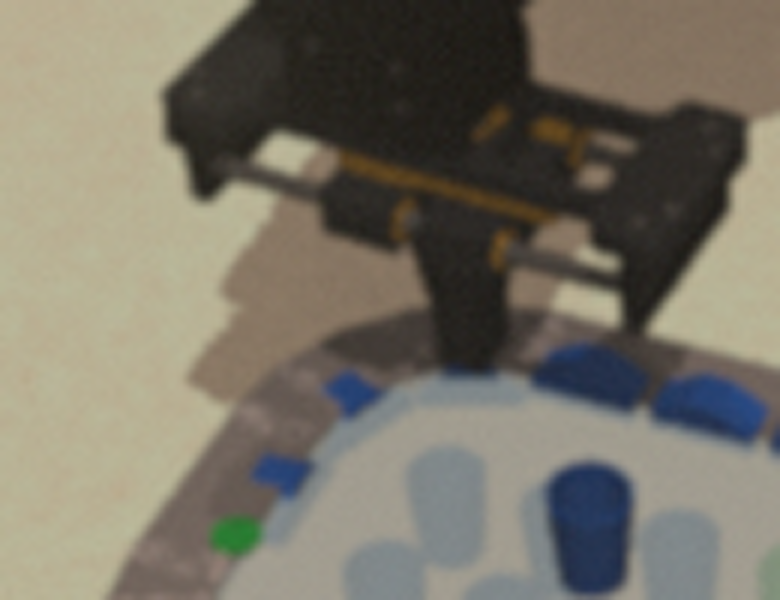

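Snaps 7 and 6 are down (crop 285,475 and 350,392), and 5 is under the finger with its flat showing. I'll keep sliding.

Emit:
apply_moves:
  motion: "0 0.002 0 0 0 0 0; 0.001 0.007 0 0 0 0 0; 0.002 0.014 0 0 0 0 0; 0.002 0.021 0 0 0 0 0; 0.003 0.029 0 0 0 0 0; 0.004 0.036 0 0 0 0 0; 0.005 0.042 0 0 0 0 0; 0.005 0.045 0 0 0 0 0"

```text
time_s: 17.45
position: [0.4867, -0.0392, 0.041]
tcp_rot: [[-0.973, 0.231, -0.001], [0.231, 0.973, 0.0], [0.001, 0.0, -1.0]]
force: [-0.3, -1.4, 1.2]
opening: 0.007
```

Emit:
apply_moves:
  motion: "0 0.002 0 0 0 0 0; 0.001 0.007 0 0 0 0 0; 0.001 0.014 0 0 0 0 0; 0.001 0.022 0 0 0 0 0; 0.002 0.029 0 0 0 0 0; 0.002 0.037 0 0 0 0 0; 0.003 0.043 0 0 0 0 0; 0.003 0.046 0 0 0 0 0"

```text
time_s: 18.45
position: [0.4946, 0.0062, 0.0411]
tcp_rot: [[-0.973, 0.231, -0.0], [0.231, 0.973, 0.0], [0.0, 0.0, -1.0]]
force: [-0.6, -1.7, 1.8]
opening: 0.008
```

```bash
python3 - <<'E'
from rig import bot
from h import *
im=bot.capture("scene")[:,:,::-1]
x,y=290,230
cv2.imwrite("pics/s9c.png",cv2.resize(im[y-50:y+50,x-65:x+65],None,fx=6,fy=6,interpolation=cv2.INTER_CUBIC))
s=bot.read_state();print(s['position'],s['force'])
E
```

```text
[0.49467851 0.00638793 0.04107732] [0.09824741 0.27051777 1.89504307]
```

View pics/s9c.png

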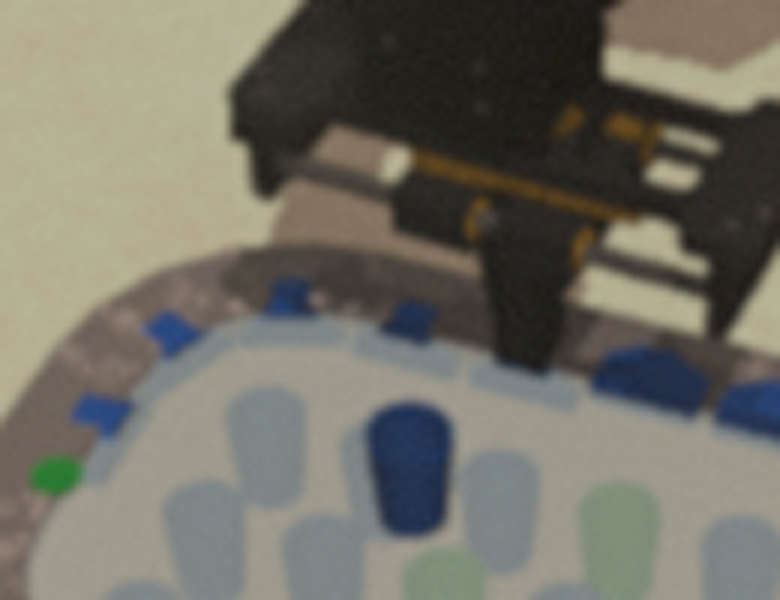

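Snaps 7 to 4 show as small flat stubs in a row (crop 100,412 to 410,320), so they are down, and the finger is on snap 3. Two more to go.

Emit:
apply_moves:
  motion: "0 0.002 0 0 0 0 0; 0.001 0.007 0 0 0 0 0; 0.001 0.014 0 0 0 0 0; 0.001 0.022 0 0 0 0 0; 0.002 0.029 0 0 0 0 0; 0.002 0.037 0 0 0 0 0; 0.003 0.043 0 0 0 0 0; 0.003 0.046 0 0 0 0 0"

```text
time_s: 19.5
position: [0.5024, 0.0516, 0.0411]
tcp_rot: [[-0.973, 0.231, 0.0], [0.231, 0.973, 0.0], [0.0, 0.0, -1.0]]
force: [-0.6, -1.5, 1.2]
opening: 0.001
```

Emit:
apply_moves:
  motion: "0 0.002 0 0 0 0 0; 0.001 0.007 0 0 0 0 0; 0.001 0.014 0 0 0 0 0; 0.001 0.022 0 0 0 0 0; 0.002 0.029 0 0 0 0 0; 0.002 0.037 0 0 0 0 0; 0.003 0.043 0 0 0 0 0; 0.003 0.046 0 0 0 0 0"

```text
time_s: 20.5
position: [0.5102, 0.097, 0.0411]
tcp_rot: [[-0.973, 0.231, 0.0], [0.231, 0.973, 0.0], [-0.0, 0.0, -1.0]]
force: [-0.4, -1.8, 1.2]
opening: 0.005
```

Emit:
apply_moves:
  motion: "0 0 0 0 0 0 0; 0 0 -0.005 0 0 0 0; 0 0 -0.015 0 0 0 0; 0.01 0 -0.03 0 0 0 0; 0.03 0 -0.05 0 0 0 0; 0.045 0 -0.07 0 0 0 0; 0.055 0 -0.09 0 0 0 0; 0.06 0 -0.1 0 0 0 0"

```text
time_s: 21.5
position: [0.4511, 0.1105, 0.1427]
tcp_rot: [[-0.973, 0.231, 0.002], [0.231, 0.973, 0.0], [-0.002, 0.0, -1.0]]
force: [0.7, -0.3, 1.1]
opening: 0.005
```

```bash
python3 - <<'E'
from rig import bot
from h import *
im=bot.capture("scene")[:,:,::-1]
x,y=300,260
cv2.imwrite("pics/s10c.png",cv2.resize(im[y-60:y+60,x-80:x+80],None,fx=5,fy=5,interpolation=cv2.INTER_CUBIC))
s=bot.read_state();print(s['position'],s['force'])
E
```

```text
[0.45123203 0.11062846 0.14326879] [-0.43438642  1.20084346  0.29106112]
```

View pics/s10c.png

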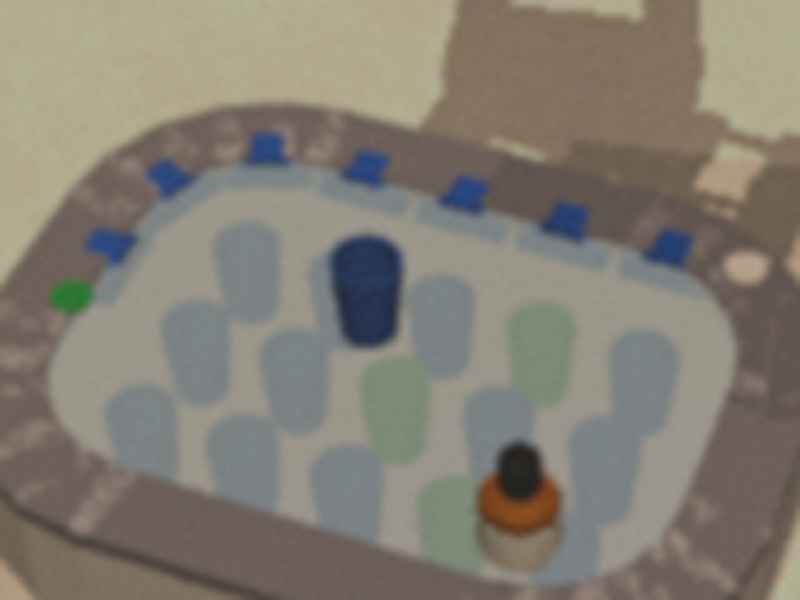

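All seven snaps show as small flat stubs (crop 108,243 to 670,245), the same height all along the row. The cup (365,290) and dropper (518,510) haven't moved. The arm is clear, so I'll hand in.

```bash
python3 - <<'E'
from rig import bot
print(bot.read_state()['qvel'].round(2),bot.hand_in())
E
```

```text
the job is handed in; nothing more can be done
[-0.21  2.28 -0.48  0.   -2.47 -0.29] None
```

I pressed all seven snaps down in one continuous slide with the shut fingertips, from snap 7 (by the green dot) round the corner to snap 1 (by the white dot). I then lifted clear and handed in at about 21.5 s of the 43 s.

- **Snaps:** The last picture shows all seven equally sunk, with only their flat tops showing. I felt the end stop on snap 7 only, then slid over the others within about 1.5 mm of that height. So snaps 6 to 1 are judged from height and the picture.
- **Force:** The highest force I read was about 8 N, at snap 7's stop. Readings came only at the end of each one-second move.
- **Bottles, cups and jar:** In the last picture the blue cup and dropper on the lid stand where they were. I did not check the table cups, jar and syrup again at the end. The arm stayed well away from them.
- **Disagreement:** The fingertips sat about 23 mm higher than the reported tool position. The camera and the missing contact force agreed on this, so I went down by feel and used the stop on snap 7 as the height reference for the slide.

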